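# Post a slide case through a sprung dust flap

## Task

Post the blue slide case end-on into the leaning drop chute with the green flap: push it in through the self-closing flap until the whole case is past the flap and the flap has sprung fully shut behind it. Keep the orange-flapped chute shut and do not disturb the jar or the bottles.

Things in the scene. Friction and masses are not known exactly. Their poses are not given: they have to be found in the camera images.
- slide_case: blue flat slide case with a white label on each broad side, rigid, 100 mm tall as it stands on end on the bench, 54 mm wide, 22 mm thick, about 80 g. Origin: centre of its underside; x through the 22 mm thickness, y along the 54 mm width, z up its length
- case_mid (a point): centre of the slide case (50 mm above its underside), axes as the case's
- green_chute: white drop chute with a green flap, on a grey foot plate 170 x 110 x 8 mm, fixed to the bench. Its sleeve leans 30 degrees from upright, so that the mouth looks up and towards the chute's -x side, the robot's side. Origin: centre of the foot plate's underside, z up. A thin lip flares outward round the mouth up to 6 mm beyond it (outer size about 50 x 76 mm)
- green_sleeve: green-flapped chute: its leaning sleeve. Origin: centre of the mouth at the walls' upper ends (lip not counted), 148 mm above the bench. z points out of the mouth along the sleeve, x across it to the hinge side (away from the robot), y along the hinge. Inside 36 mm in x, 62 mm in y, walls 4 mm, floor at z = -144 mm. Let go with over 40 mm of it in, the case is held by the flap against the wall opposite the hinge until pushed on
- green_flap (a joint): green-flapped chute: angle of its sprung green flap, rad: 0 shut, 1.5 fully swung into the sleeve. Plate 30 x 58 x 3 mm, hinge at sleeve x = +15, z = -2.5 mm; shut it spans to x = -15; its tip swings down to z = -33 mm. Spring 0.05 N m shut, 0.17 open: opening it with the case takes 10 to 18 N, pushing on only a few. It shuts once the whole case is beyond its tip and nothing else in the way
- orange_chute: a second chute, the same in every way as the green-flapped one but with an orange flap; origin and axes likewise
- orange_sleeve: sleeve of the orange-flapped chute; origin, axes and sizes as for the green one
- orange_flap (a joint): angle of the orange flap, rad: 0 shut; sizes and spring as for the green one
- glass_jar: clear glass jar standing on the bench behind the work, 68 mm across, 103 mm tall; origin under its centre. Bystander
- reagent_bottle: small white reagent bottle with a red cap, 45 mm across, 78 mm tall, on the right; origin under its centre. Bystander
- wash_bottle: white wash bottle with a blue cap and bent spout, 66 x 97 x 173 mm, on the left; origin under its centre. Bystander
Mind the look-alikes: they are no part of the job. Leave any pink look-alike of the green_chute alone. There is more than one size of the slide_case; the one meant has the size given above.

How it is judged:
On the way:
1. the case's front end is through the green flap and holds it open (value of joint green_flap above 0.8 rad and z of case_mid in the frame of green_sleeve below 0.02 m and x of case_mid in the frame of green_sleeve between -0.018 and 0.018 m and y of case_mid in the frame of green_sleeve between -0.03 and 0.03 m), for 0.1 s.
At the end, for the whole second after the job is handed in: The case lies at rest inside the green-flapped chute, its centre at least 80 mm down the sleeve (whole case past the flap), and both flaps are shut to within 0.08 rad (z of case_mid in the frame of green_sleeve below -0.08 m and x of case_mid in the frame of green_sleeve between -0.018 and 0.018 m and y of case_mid in the frame of green_sleeve between -0.03 and 0.03 m and value of joint each of green_flap, orange_flap below 0.08 rad and linear speed of slide_case below 0.02 m/s); the robot touches nothing.
It fails at once if the orange flap is pushed open (0.3 rad) (value of joint orange_flap above 0.3 rad).
It fails at once if the jar or a bottle is moved more than 25 mm or tipped (distance of any of glass_jar, reagent_bottle, wash_bottle from where it was at the start of the episode above 0.025 m or angle between any of glass_jar, reagent_bottle, wash_bottle's own z axis and vertical above 0.4 rad).
It also fails if it takes over 43 s, if anything falls off the work surface, if the arm or the gripper's body presses on something with over 40 N, if the wrist force passes 120 N, or if a joint passes its speed limit or range.

## Robot

A 6-joint arm with a two-finger parallel gripper is mounted at the origin on a cart in front of the work surface, level with it; the furniture and walls round the work are solid. World frame = base frame: x ahead of the robot, y to its left, z up, the work surface at z = 0. Lengths are in m, angles in rad, forces in N, time in s.
With the tool pointing down it reaches from about 0.25 to 0.775 m from the base axis. Payload 4 kg.
Tool frame: the origin (TCP) lies at the very end of the fingers, on their centre line; the grasp point (between the pads) lies 19 mm behind it; z points along the fingers, y is the line along which they close (so a half turn about z gives the same grasp; the last joint's range is limited). The gripper opens to 94 mm and grips with 3 to 60 N. Pads are 16 mm wide; open, the fingers measure 119 mm over their backs; the gripper's body (75 mm by 177 mm) begins 78 mm behind the grasp point.
Start: joints at [1.118, 0.087, 1.371, -0, 1.684, -0.103], TCP at [0.189, 0.517, 0.176] pointing down, gripper open.
Joint ranges: [-3.1, 3.1], [-0.76, 2.03], [0.27, 2.55], [-1.08, 4.22], [0.17, 2.65], [-2.57, 2.57]. Speed limits (rad/s): [2.79, 2.79, 3.14, 3.14, 3.14, 3.14].

## Interface

Orientations are given as [roll, pitch, yaw] about the fixed x, y, z axes, in that order (R = Rz(yaw) Ry(pitch) Rx(roll)).
In Python, from bench import robot, vision gives the robot as it stands.
- The arm moves only by the shell command python3 -m crank 'ROWS'. ROWS is JSON, a list of rows, each a list of 3 entries, a list of its own where there are three numbers: the closure, from 0 (fully open) to 1 (shut), then the shift along the tool's x, y, z in m, then the turn, a rotation vector about the tool's x, y, z in degrees. A call has 1 to 8 rows; each row shifts and turns the commanded pose from where the row before left it, along the tool's axes as they then stand; what a row does not reach is not made up. A row lasts 1/10 s, in which the tool goes at most 50 mm and 8.59 degrees, less where a joint would pass 70% of its speed; a pose out of reach is approached as far as the arm can. A call with a gripper value outside its range is refused whole. The fingers move at their own pace and stop on an object; the grip force is fixed at half the most. Time passes only in rows, so rows that do not move let the fingers close. It gives the time, the measured TCP pose, the force, the opening and the grip force at its end, in the units of the state.
- robot.get_obs(): the state, without advancing time (a new reading comes with each control period).
- vision.snapshot(name): name is "side" or "top" or "wrist"; returns a dict with "color" (400x640x3 uint8, red, green, blue), "z_map" (400x640 float32, m along the optical axis (not along the pixel's ray), 0 where there is no reading), "fx", "fy", "cx", "cy" (pixels), "R" (3x3) and "t" (3): a world point X has camera coordinates R X + t. Camera axes: x right, y down, z forward; pixel columns grow to the right and rows downward; lengths in m; the calibration is good to about 2 mm. A picture is of the moment at which its call begins.
- robot.close_job(): hands the job in; it is judged then, once.
The state is a dict: "time": time; "joint_positions": joint angles; "qvel": joint speeds; "joint_torque": joint torques, N m; "tool_pos": TCP position; "ee_rot": TCP orientation; "wrist_force": force on the tool from outside, world axes, zero at the start; "wrist_torque": the same for the moment, N m; "width": finger opening in m; "finger_force": force on a finger pad.
Only numpy, scipy, OpenCV 4.12 (cv2) and the standard library are available. Lean on these libraries where they do the work, as an engineer would, in place of code of your own. Each camera call takes 0.05 s, during which the arm holds its last target. There are 200 camera calls.

## Working session

There is one attempt and no reset: what is moved stays moved. The work goes in short steps, Python scripts to look and compute and a shell command to move; the robot and the scene stay as the last step left them, time stands still between calls to the robot, and variables do not carry over. Pictures are saved under pics/ and viewed, at most 10 in all, crops included, and the job is handed in when it is done.

```bash
ls; mkdir -p pics; cat > h.py <<'E'
import numpy as np, cv2
from bench import robot, vision
from scipy.spatial.transform import Rotation as Ro
def snap(n,save=None):
    s=vision.snapshot(n); np.savez('last_'+n+'.npz',**s)
    if save: cv2.imwrite('pics/'+save,cv2.cvtColor(s['color'],cv2.COLOR_RGB2BGR))
    return s
def load(n): return np.load('last_'+n+'.npz')
def cloud(s):
    z=s['z_map'];v,u=np.indices(z.shape)
    c=np.stack([(u-s['cx'])/s['fx']*z,(v-s['cy'])/s['fy']*z,z],-1)
    w=(c-s['t'])@s['R']; w[z==0]=np.nan
    return w
E
python3 - <<'E'
from h import *
for n in('side','top'):
    s=snap(n,n+'0.png'); print(n,s['fx'],s['cx'],s['cy'],-s['R'].T@s['t'],s['R'].round(3).tolist())
print(robot.get_obs())
E
```

```text
pics
side 410.97764580315743 320.59645670009627 201.39960243033877 [ 0.21062425 -0.80217685  0.87892102] [[0.903, -0.429, -0.015], [-0.297, -0.6, -0.743], [0.31, 0.675, -0.67]]
top 463.5237843582882 332.53682042790797 195.63588114009147 [ 0.29055475 -0.0187079   1.48695947] [[-0.024, -1.0, -0.017], [-0.98, 0.027, -0.195], [0.195, 0.012, -0.981]]
{'time': 0.1, 'joint_positions': array([ 1.11785690e+00,  8.78739296e-02,  1.37206627e+00, -2.18626867e-05,
        1.68362047e+00, -1.03109526e-01]), 'qvel': array([-1.37368035e-03, -1.29996126e-03, -2.99498510e-03, -8.14785854e-05,
        1.65230616e-03, -1.10483680e-03]), 'joint_torque': array([ 2.20450995e-03, -3.41249120e+01, -3.03302407e+01,  7.18846405e-02,
        3.03994899e-02, -9.62075228e-05]), 'tool_pos': array([0.18828116, 0.51618398, 0.1745439 ]), 'ee_rot': array([-3.13963285e+00, -1.80949406e-04,  2.79176014e+00]), 'wrist_force': array([-0.72850705, -0.01614919,  0.18060597]), 'wrist_torque': array([-0.03247776,  0.03405863,  0.00015758]), 'finger_force': 0.0, 'width': 0.09375102437824204}
```

View pics/side0.png

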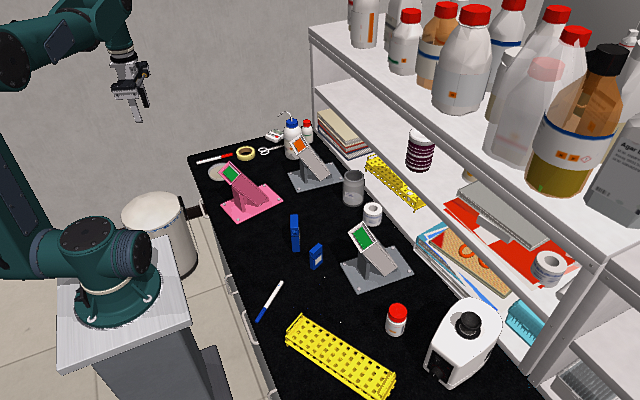

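View pics/top0.png

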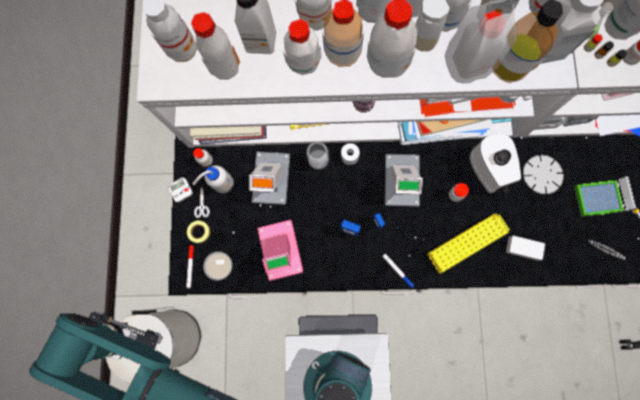

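The side view shows a tall blue case at (295,233) and a small one at (316,256). The white chute with the green flap is at (365,240), the pink look-alike at (232,172), and the orange-flapped chute at (300,147). In the top view the cases are at (350,227) and (379,220), and the green chute is at (408,187). I'll measure both cases and the chutes.

```bash
python3 - <<'E'
from h import *
for n,cases in(('side',[(275,205,306,256),(306,238,330,275)]),('top',[(335,215,365,240),(370,210,388,230)])):
    s=load(n);w=cloud(s);c=s['color'].astype(int)
    blue=(c[...,2]>c[...,0]+40)&(c[...,2]>c[...,1]+30)
    for a,b,d,e in cases:
        m=np.zeros_like(blue);m[b:e,a:d]=1
        p=w[m&blue];p=p[np.isfinite(p).all(1)]
        zt=np.percentile(p[:,2],97)
        t=p[p[:,2]>zt-.012]
        print(n,len(p),'ztop',zt.round(4),'top mean',t.mean(0).round(4),cv2.minAreaRect((t[:,:2]*1000).astype(np.float32)), 'bottom',p[:,2].min().round(4))
    g=(c[...,1]>c[...,0]+50)&(c[...,1]>c[...,2]+30)
    k,l,st,ce=cv2.connectedComponentsWithStats(g.astype(np.uint8))
    for i in range(1,k):
        if st[i,4]>30:
            q=w[l==i];q=q[np.isfinite(q).all(1)];m=np.median(q,0)
            u_,S,V=np.linalg.svd(q-m,full_matrices=False);V*=np.sign(V[:,2:]+1e-9)
            print(n,'green',ce[i].round(),st[i,4],m.round(4),'mean',q.mean(0).round(4),V.round(3).tolist())
s=load('side');im=cv2.cvtColor(s['color'],cv2.COLOR_RGB2BGR)[200:300,260:420]
cv2.imwrite('pics/crop1.png',cv2.resize(im,None,fx=5,fy=5,interpolation=cv2.INTER_CUBIC))
# foot plate of green chute from side & top
for n,(a,b,d,e) in(('side',(335,220,420,295)),('top',(380,150,425,212))):
    s=load(n);w=cloud(s)[b:e,a:d].reshape(-1,3)
    f=w[(w[:,2]>.005)&(w[:,2]<.012)]
    print(n,len(f),cv2.minAreaRect((f[:,:2]*1000).astype(np.float32)),w[np.nanargmax(w[:,2])])
E
```

```text
side 300 ztop 0.1014 top mean [ 0.4709 -0.0575  0.0984] ((472.1690368652344, -54.317710876464844), (58.1897087097168, 19.160785675048828), 67.31340789794922) bottom -0.0025
side 250 ztop 0.0727 top mean [ 0.4931 -0.1471  0.0691] ((493.5353088378906, -145.6135711669922), (38.004554748535156, 16.314430236816406), 27.392627716064453) bottom -0.0013
side green [230. 173.] 120 [0.3665 0.1616 0.1468] mean [0.3666 0.1615 0.1469] [[0.205, -0.978, 0.025], [0.848, 0.19, 0.495], [-0.489, -0.08, 0.868]]
side green [362. 238.] 219 [ 0.5836 -0.2276  0.1468] mean [ 0.5835 -0.2272  0.1472] [[0.081, 0.997, 0.01], [0.87, -0.076, 0.487], [-0.487, 0.03, 0.873]]
top 189 ztop 0.1042 top mean [ 0.4735 -0.053   0.099 ] ((473.3307189941406, -53.51221466064453), (54.1296272277832, 21.96413803100586), 67.54442596435547) bottom -0.0059
top 107 ztop 0.0749 top mean [ 0.4948 -0.144   0.0699] ((495.43109130859375, -144.19259643554688), (37.644832611083984, 16.388671875), 23.214431762695312) bottom -0.0067
top green [408. 185.] 164 [ 0.5833 -0.2262  0.1463] mean [ 0.5834 -0.2264  0.1465] [[0.093, 0.996, 0.002], [0.848, -0.08, 0.523], [-0.521, 0.047, 0.852]]
top green [599. 197.] 397 [ 0.5539 -0.852   0.0201] mean [ 0.554  -0.8531  0.0184] [[-0.147, 0.989, 0.029], [-0.989, -0.147, 0.008], [0.012, -0.027, 1.0]]
top green [277. 262.] 151 [0.3673 0.1614 0.146 ] mean [0.3668 0.161  0.146 ] [[-0.22, 0.975, 0.02], [0.813, 0.173, 0.555], [-0.538, -0.138, 0.831]]
side 1354 ((660.1876831054688, -187.90969848632812), (277.30999755859375, 194.95330810546875), 56.67210006713867) [ 0.59922516 -0.25275081  0.16646751]
top 727 ((630.46923828125, -229.66921997070312), (144.5232696533203, 205.6940460205078), 87.38375854492188) [ 0.59987776 -0.20948138  0.16907926]
```

View pics/crop1.png

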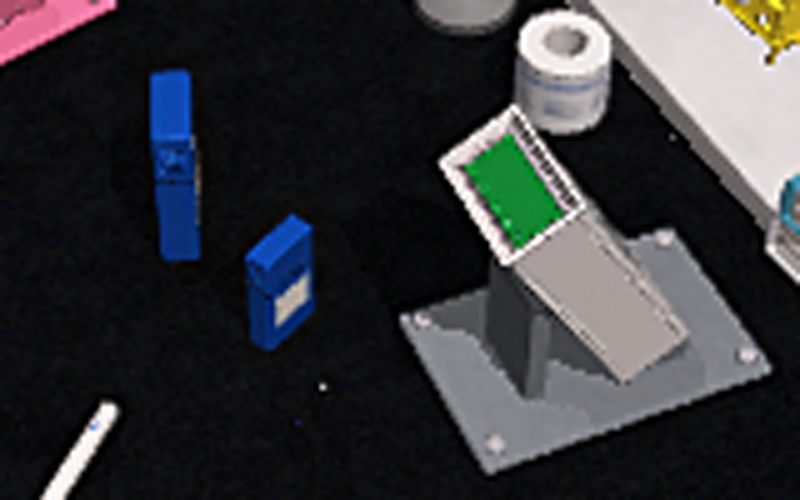

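The tall case measures 100 mm high and 54 x 22 mm. It's centred at about (0.473, -0.0535) with its thickness axis at azimuth -22.5°. The small one is 75 mm high and 38 x 16 mm, so it isn't the one. The crop confirms the white chute with the green flap, and its flap centre at (0.5835, -0.227, 0.147) agrees with the 148 mm mouth height. I'll grip across the thickness near the top.

```bash
cat >> h.py <<'E'
def tool(az,lean_z=None):
    """tool R with y axis along azimuth az(deg), z down, then leaned by deg so z tips toward +y"""
    a=np.radians(az);l=np.radians(lean_z or 0)
    h=np.array([np.cos(a),np.sin(a),0]);k=np.array([0,0,1.])
    z=-k*np.cos(l)+h*np.sin(l); y=h*np.cos(l)+k*np.sin(l)
    return np.c_[np.cross(y,z),y,z]
def cur():
    o=robot.get_obs(); return np.array(o['tool_pos']),Ro.from_euler('xyz',o['ee_rot']).as_matrix()
def rows(p1,R1,N,start=None):
    p0,R0=start or cur()
    w=Ro.from_matrix(R0.T@R1).as_rotvec(); d=R0.T@(np.asarray(p1)-p0)
    r=Ro.from_rotvec(w/N).as_matrix(); A=sum(np.linalg.matrix_power(r,k) for k in range(N))
    A2=A@r
    print('N',N,'shift(before turn)',np.linalg.solve(A,d).round(4),'shift(after turn)',np.linalg.solve(A2,d).round(4),'turn',np.degrees(w/N).round(3))
E
python3 -m crank '[[0,[0,0,-0.05],[0,0,0]],[0,[0,0,-0.05],[0,0,0]]]'
python3 - <<'E'
from h import *
p,R=cur();print(p,R.round(3).tolist())
rows([.473,-.0535,.27],tool(-22.5),18)
E
```

```text
time: 0.3
tool_pos: [0.1875, 0.5146, 0.2724]
ee_rot: [-3.132, -0.001, 2.792]
wrist_force: [0.1, 0.1, 1.2]
width: 0.0944
finger_force: 0.0
[0.18749142 0.51464247 0.27242355] [[-0.939, 0.343, -0.004], [0.343, 0.939, -0.008], [0.001, -0.009, -1.0]]
N 18 shift(before turn) [-0.0395  0.0003  0.0002] shift(after turn) [-0.0393  0.0038  0.0002] turn [-0.026  0.022  5.137]
```

```bash
python3 -m crank '[[0,[-0.0395,0,0],[0,0,5.14]],[0,[-0.0395,0,0],[0,0,5.14]],[0,[-0.0395,0,0],[0,0,5.14]],[0,[-0.0395,0,0],[0,0,5.14]],[0,[-0.0395,0,0],[0,0,5.14]],[0,[-0.0395,0,0],[0,0,5.14]],[0,[-0.0395,0,0],[0,0,5.14]],[0,[-0.0395,0,0],[0,0,5.14]]]'
python3 -m crank '[[0,[-0.0395,0,0],[0,0,5.14]],[0,[-0.0395,0,0],[0,0,5.14]],[0,[-0.0395,0,0],[0,0,5.14]],[0,[-0.0395,0,0],[0,0,5.14]],[0,[-0.0395,0,0],[0,0,5.14]],[0,[-0.0395,0,0],[0,0,5.14]],[0,[-0.0395,0,0],[0,0,5.14]],[0,[-0.0395,0,0],[0,0,5.14]]]'
python3 - <<'E'
from h import *
p,R=cur();print(p,R.round(3).tolist())
rows([.473,-.0535,.22],tool(-22.5),3)
E
```

```text
time: 1.1
tool_pos: [0.4331, 0.3247, 0.2746]
ee_rot: [-3.14, 0.0, 2.07]
wrist_force: [0.4, -0.2, -1.1]
width: 0.0939
finger_force: 0.0
time: 1.9
tool_pos: [0.4901, 0.0206, 0.2747]
ee_rot: [-3.14, 0.0, 1.353]
wrist_force: [-0.0, 0.9, 0.3]
width: 0.094
finger_force: 0.0
[0.49009637 0.02063799 0.27470088] [[0.216, 0.976, -0.001], [0.976, -0.216, 0.0], [-0.0, -0.001, -1.0]]
N 3 shift(before turn) [-0.0254  0.0013  0.0182] shift(after turn) [-0.0252  0.0027  0.0182] turn [-0.026  0.005  3.334]
```

```bash
python3 -m crank '[[0,[-0.0254,0.001,0.018],[0,0,3.3]],[0,[-0.0254,0.001,0.018],[0,0,3.3]],[0,[-0.0254,0.001,0.018],[0,0,3.3]],[0,[0,0,0],[0,0,0]],[0,[0,0,0],[0,0,0]]]'
python3 - <<'E'
from h import *
s=snap('wrist','wrist1.png');w=cloud(s);c=s['color'].astype(int)
blue=(c[...,2]>c[...,0]+40)&(c[...,2]>c[...,1]+30)
t=w[blue&(w[...,2]>.085)&(w[...,2]<.115)]
print(len(t),t.mean(0),cv2.minAreaRect((t[:,:2]*1000).astype(np.float32)))
p,R=cur();print(p,R.round(3).tolist()); r=cv2.minAreaRect((t[:,:2]*1000).astype(np.float32))[0]
print('tool delta',R.T@(np.r_[np.array(r)/1000,.075]-p))
E
```

```text
time: 2.4
tool_pos: [0.4725, -0.0518, 0.2211]
ee_rot: [-3.14, -0.001, 1.183]
wrist_force: [0.5, -0.3, -0.1]
width: 0.094
finger_force: 0.0
1319 [ 0.56936749 -0.11908875  0.09770948] ((620.5194091796875, -169.02972412109375), (73.16156005859375, 406.1935729980469), 54.14301681518555)
[ 0.47311584 -0.05141271  0.22197238] [[0.377, 0.926, 0.001], [0.926, -0.377, 0.001], [0.001, 0.0, -1.0]]
tool delta [-0.05350634  0.18081189  0.14699179]
```

View pics/wrist1.png

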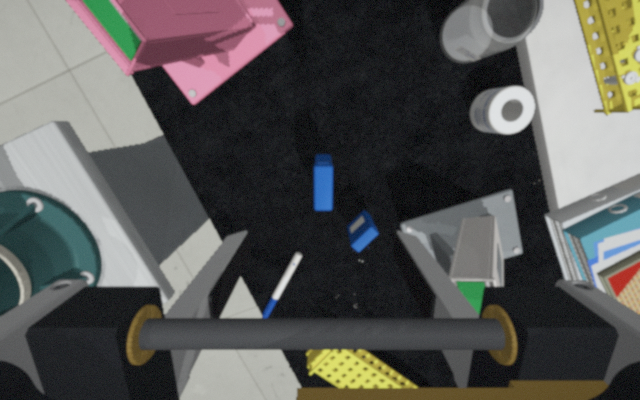

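The wrist view shows the tall case at (323,183) and the small one at (363,232), with the green chute at lower right. My mask picked up other blue objects, so I'll limit it to the case.

```bash
python3 - <<'E'
from h import *
s=load('wrist');w=cloud(s);c=s['color'].astype(int)
blue=(c[...,2]>c[...,0]+40)&(c[...,2]>c[...,1]+30)
m=np.zeros_like(blue);m[145:220,305:342]=1
t=w[blue&m&(w[...,2]>.09)&(w[...,2]<.115)]
r=cv2.minAreaRect((t[:,:2]*1000).astype(np.float32));print(len(t),t.mean(0),r)
p,R=cur(); print('tool delta',R.T@(np.r_[np.array(r[0])/1000,.075]-p))
E
```

```text
881 [ 0.47461781 -0.05105873  0.09974693] ((474.3403625488281, -52.156898498535156), (53.71892166137695, 21.198768615722656), 67.62249755859375)
tool delta [-0.00034501  0.00136428  0.14697263]
```

```bash
python3 -m crank '[[0,[0,0.001,0.04],[0,0,0]],[0,[0,0,0.04],[0,0,0]],[0,[0,0,0.04],[0,0,0]],[0,[0,0,0.036],[0,0,0]],[0,[0,0,0],[0,0,0]],[0.6,[0,0,0],[0,0,0]],[1,[0,0,0],[0,0,0]],[1,[0,0,0],[0,0,0]]]'
python3 -m crank '[[1,[0,0,0],[0,0,0]],[1,[0,0,0],[0,0,0]],[1,[0,0,0],[0,0,0]],[1,[0,0,0],[0,0,0]]]'
```

```text
time: 3.25
tool_pos: [0.476, -0.0525, 0.0686]
ee_rot: [3.136, -0.001, 1.184]
wrist_force: [-0.2, 1.1, 0.0]
width: 0.0732
finger_force: 0.0
time: 3.65
tool_pos: [0.4738, -0.0523, 0.0657]
ee_rot: [3.141, -0.0, 1.184]
wrist_force: [0.4, 0.8, 0.0]
width: 0.0413
finger_force: 0.0
```

```bash
python3 -m crank '[[1,[0,0,0],[0,0,0]],[1,[0,0,0],[0,0,0]],[1,[0,0,0],[0,0,0]],[1,[0,0,0],[0,0,0]],[1,[0,0,0],[0,0,0]],[1,[0,0,0],[0,0,0]]]'
python3 -m crank '[[1,[0,0,-0.03],[0,0,0]],[1,[0,0,-0.04],[0,0,0]],[1,[0,0,-0.05],[0,0,0]],[1,[0,0,-0.05],[0,0,0]],[1,[0,0,0],[0,0,0]]]'
python3 - <<'E'
from h import *
p,R=cur();print(p,R.round(3).tolist())
s=snap('side','side2.png');im=cv2.imread('pics/side2.png')[140:290,240:420]
cv2.imwrite('pics/crop2.png',cv2.resize(im,None,fx=4,fy=4,interpolation=cv2.INTER_CUBIC))
# target: sleeve frame
a=np.radians(-5); 
R1=tool(-5,30); F=np.array([.5835,-.227,.1468])
zs=-R1[:,2]; xs=R1[:,1]
M=F+.001*zs; print('mouth',M,'zs',zs)
tgt=M+xs*(-.004)+zs*(.066+.025)
print('tgt',tgt); rows(tgt,R1,8)
E
```

```text
time: 4.25
tool_pos: [0.4737, -0.0522, 0.0655]
ee_rot: [-3.141, -0.0, 1.184]
wrist_force: [-0.5, 0.2, -0.6]
width: 0.0216
finger_force: 30.0
time: 4.75
tool_pos: [0.4774, -0.053, 0.2443]
ee_rot: [3.126, -0.003, 1.184]
wrist_force: [0.1, -0.4, -0.6]
width: 0.0216
finger_force: 30.0
[ 0.47736102 -0.05300212  0.2442908 ] [[0.377, 0.926, 0.015], [0.926, -0.377, -0.003], [0.003, 0.016, -1.0]]
mouth [ 0.5830019  -0.22695642  0.14766603] zs [-0.49809735  0.04357787  0.8660254 ]
tgt [ 0.53422412 -0.22268892  0.22447434]
N 8 shift(before turn) [-0.0188  0.0119  0.0046] shift(after turn) [-0.0193  0.0108  0.0052] turn [-3.653  0.56  -2.098]
```

View pics/crop2.png

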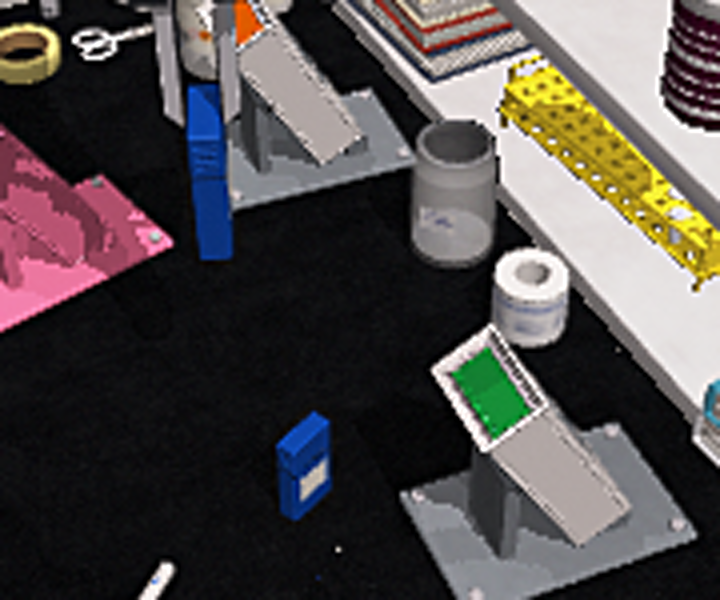

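The case is held between the fingers at (210,170) in the crop. Next: the standoff above the mouth, along the sleeve axis.

```bash
python3 - <<'E'
from h import *
R1=tool(-5,30); M=np.array([.583,-.227,.1477])
rows(M-R1[:,1]*.004-R1[:,2]*(.066+.055),R1,10)
E
```

```text
N 10 shift(before turn) [-0.0153  0.0086  0.0008] shift(after turn) [-0.0155  0.0081  0.0011] turn [-2.923  0.448 -1.678]
```

```bash
python3 -m crank '[[1,[-0.0153,0.0086,0.0008],[-2.92,0.45,-1.68]],[1,[-0.0153,0.0086,0.0008],[-2.92,0.45,-1.68]],[1,[-0.0153,0.0086,0.0008],[-2.92,0.45,-1.68]],[1,[-0.0153,0.0086,0.0008],[-2.92,0.45,-1.68]],[1,[-0.0153,0.0086,0.0008],[-2.92,0.45,-1.68]],[1,[-0.0153,0.0086,0.0008],[-2.92,0.45,-1.68]],[1,[-0.0153,0.0086,0.0008],[-2.92,0.45,-1.68]],[1,[-0.0153,0.0086,0.0008],[-2.92,0.45,-1.68]]]'
python3 -m crank '[[1,[-0.0153,0.0086,0.0008],[-2.92,0.45,-1.68]],[1,[-0.0153,0.0086,0.0008],[-2.92,0.45,-1.68]],[1,[0,0,0],[0,0,0]],[1,[0,0,0],[0,0,0]]]'
python3 - <<'E'
from h import *
s=snap('side','side3.png');im=cv2.imread('pics/side3.png')[170:300,290:430]
cv2.imwrite('pics/crop3.png',cv2.resize(im,None,fx=4.5,fy=4.5,interpolation=cv2.INTER_CUBIC))
w=cloud(s);c=s['color'].astype(int)
p,R=cur();print(p,R.round(3).tolist())
R1=tool(-5,30); M=np.array([.583,-.227,.1477])
print('tcp in sleeve xyz', np.array([R1[:,1],-R1[:,0],-R1[:,2]])@(p-M))
rows(M-R1[:,1]*.004-R1[:,2]*(.066+.055),R1,2)
for n in('side','top'):
    s=snap(n);w=cloud(s);c=s['color'].astype(int)
    b=(c[...,2]>c[...,0]+40)&(c[...,2]>c[...,1]+30)&(w[...,2]>.15)&(w[...,2]<.32)&(abs(w[...,1]+.22)<.08)&(w[...,0]<.62)
    q=w[b]; L=(q-M)@np.c_[R1[:,1],-R1[:,0],-R1[:,2]]
    print(n,len(q),np.percentile(L,[2,50,98],axis=0).round(4).tolist())
    g=(c[...,1]>c[...,0]+50)&(c[...,1]>c[...,2]+30)&(abs(w[...,2]-.147)<.03)&(w[...,0]>.5)&(w[...,1]<0)&(w[...,1]>-.4)
    L=(w[g]-M)@np.c_[R1[:,1],-R1[:,0],-R1[:,2]]
    print('flap',len(L),np.percentile(L,[1,50,99],axis=0).round(4).tolist())
E
```

```text
time: 5.6
tool_pos: [0.5044, -0.1887, 0.2371]
ee_rot: [2.732, -0.015, 1.426]
wrist_force: [0.6, 0.7, -0.6]
width: 0.0215
finger_force: 30.0
time: 6.0
tool_pos: [0.5164, -0.2208, 0.2431]
ee_rot: [2.631, -0.004, 1.482]
wrist_force: [0.1, 0.2, -0.8]
width: 0.0212
finger_force: 30.0
[ 0.51683198 -0.2204594   0.24388586] [[0.087, 0.869, 0.488], [0.996, -0.078, -0.04], [0.003, 0.489, -0.872]]
tcp in sleeve xyz [-0.00948588 -0.00074879  0.11654254]
N 2 shift(before turn) [-0.0004  0.0027 -0.0023] shift(after turn) [-0.0004  0.0027 -0.0022] turn [-0.356 -0.083 -0.049]
side 480 [[-0.0197, -0.0209, 0.0568], [-0.0086, 0.0252, 0.1281], [0.0011, 0.0285, 0.1533]]
flap 205 [[-0.0131, -0.0296, -0.0039], [0.0012, 0.002, -0.0011], [0.0137, 0.0277, 0.0024]]
top 112 [[-0.0157, -0.0277, 0.0624], [0.0005, -0.0209, 0.1396], [0.0034, 0.0245, 0.1534]]
flap 132 [[-0.0141, -0.0277, -0.0068], [0.0018, -0.0068, -0.0016], [0.0126, 0.0258, 0.0041]]
```

View pics/crop3.png

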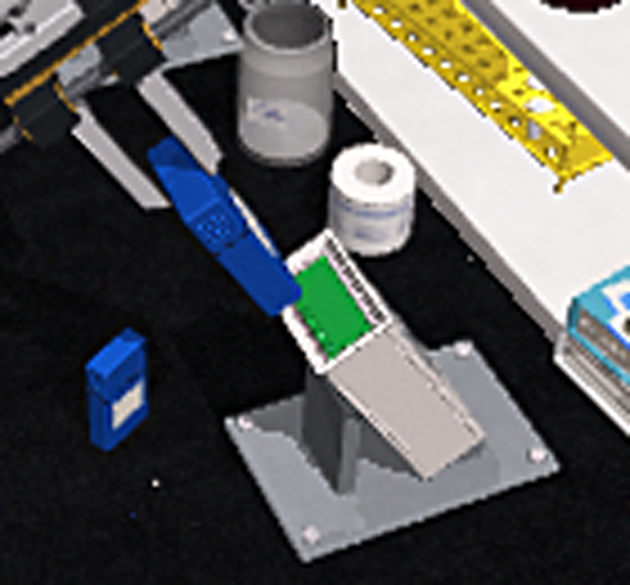

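The case is in line with the sleeve, about 5 mm towards -x and a fraction of a degree off. I'll correct that and advance to just above the mouth.

```bash
python3 -m crank '[[1,[0,0.003,-0.002],[-0.36,-0.08,0]],[1,[0,0.003,-0.002],[-0.36,-0.08,0]],[1,[0,0,0.02],[0,0,0]],[1,[0,0,0.02],[0,0,0]],[1,[0,0,0.005],[0,0,0]],[1,[0,0,0],[0,0,0]],[1,[0,0,0],[0,0,0]]]'
cat > m.py <<'E'
from h import *
p,R=cur();R1=tool(-5,30); M=np.array([.583,-.227,.1477]);S=np.c_[R1[:,1],-R1[:,0],-R1[:,2]]
print('tcp in sleeve',((p-M)@S).round(4),'tool err deg',np.degrees(Ro.from_matrix(R.T@R1).as_rotvec()).round(2))
for n in('side','top'):
    s=snap(n);w=cloud(s);c=s['color'].astype(int)
    b=(c[...,2]>c[...,0]+40)&(c[...,2]>c[...,1]+30)&(w[...,2]>.11)&(w[...,2]<.32)&(abs(w[...,1]+.22)<.08)&(w[...,0]<.62)
    L=(w[b]-M)@S
    if len(L): print(n,len(L),np.percentile(L,[2,50,98],axis=0).round(4).tolist())
E
python3 m.py
```

```text
time: 6.85
tool_pos: [0.5433, -0.2235, 0.2139]
ee_rot: [2.614, 0.001, 1.483]
wrist_force: [-1.0, -0.4, -0.0]
width: 0.0214
finger_force: 30.0
tcp in sleeve [-0.0014  0.      0.0773] tool err deg [0.23 0.1  0.  ]
side 443 [[-0.0115, -0.0223, 0.0188], [-0.0004, 0.0259, 0.0894], [0.0092, 0.0293, 0.114]]
top 105 [[-0.0077, -0.0261, 0.0223], [0.0084, -0.0196, 0.1015], [0.0113, 0.0271, 0.1156]]
```

```bash
python3 -m crank '[[1,[0.001,-0.003,0],[0,0,0]],[1,[0,0,0.01],[0,0,0]],[1,[0,0,0.008],[0,0,0]],[1,[0,0,0.008],[0,0,0]],[1,[0,0,0],[0,0,0]]]'
python3 m.py
```

```text
time: 7.45
tool_pos: [0.5533, -0.2238, 0.1884]
ee_rot: [2.616, 0.002, 1.483]
wrist_force: [-3.4, -0.5, 0.7]
width: 0.0214
finger_force: 30.1
tcp in sleeve [-0.0055 -0.0006  0.0502] tool err deg [0.09 0.11 0.03]
side 400 [[-0.0156, -0.0211, -0.0026], [-0.0047, 0.0249, 0.0674], [0.005, 0.0284, 0.0868]]
top 95 [[-0.0101, -0.0274, -0.0023], [0.0042, -0.0207, 0.0685], [0.0077, 0.0253, 0.0963]]
```

```bash
python3 -m crank '[[1,[0,0.001,0.008],[0,0,0]],[1,[0,0,0.008],[0,0,0]],[1,[0,0,0.008],[0,0,0]],[1,[0,0,0.008],[0,0,0]],[1,[0,0,0.005],[0,0,0]],[1,[0,0,0],[0,0,0]],[1,[0,0,0],[0,0,0]]]'
python3 m.py
```

```text
time: 8.25
tool_pos: [0.5724, -0.2248, 0.155]
ee_rot: [2.618, -0.001, 1.483]
wrist_force: [1.2, 0.1, -7.0]
width: 0.0214
finger_force: 30.1
tcp in sleeve [-0.0056 -0.0013  0.0117] tool err deg [ 0.    0.   -0.06]
side 284 [[-0.0156, -0.0232, -0.0011], [-0.005, 0.0186, 0.0444], [0.0049, 0.0282, 0.0492]]
top 72 [[-0.0093, -0.0292, -0.0125], [0.0043, -0.021, 0.0383], [0.0376, 0.0252, 0.1527]]
```

The case is about 52 mm in, with its top at z = +48 mm. Now I'll release it, back out and close the fingers.

```bash
python3 -m crank '[[0.5,[0,0,0],[0,0,0]],[0.5,[0,0,0],[0,0,0]],[0.5,[0,0,0],[0,0,0]],[0.5,[0,0,0],[0,0,0]],[0.5,[0,0,-0.01],[0,0,0]],[0.5,[0,0,-0.02],[0,0,0]],[0.5,[0,0,-0.025],[0,0,0]],[0.5,[0,0,0],[0,0,0]]]'
python3 -m crank '[[1,[0,0,-0.02],[0,0,0]],[1,[0,0,0],[0,0,0]],[1,[0,0,0],[0,0,0]],[1,[0,0,0],[0,0,0]],[1,[0,0,0],[0,0,0]],[1,[0,0,0],[0,0,0]],[1,[0,0,0],[0,0,0]],[1,[0,0,0],[0,0,0]]]'
python3 m.py
python3 - <<'E'
from h import *
s=snap('side','side4.png');im=cv2.imread('pics/side4.png')[150:290,290:430]
cv2.imwrite('pics/crop4.png',cv2.resize(im,None,fx=4,fy=4,interpolation=cv2.INTER_CUBIC))
E
```

```text
time: 9.15
tool_pos: [0.5465, -0.224, 0.2108]
ee_rot: [2.607, 0.005, 1.482]
wrist_force: [-0.4, -0.5, 0.3]
width: 0.0469
finger_force: 0.0
time: 9.95
tool_pos: [0.5355, -0.2218, 0.2219]
ee_rot: [2.616, 0.001, 1.483]
wrist_force: [0.5, 0.1, -0.5]
width: 0.0008
finger_force: 0.0
tcp in sleeve [-0.0043 -0.0011  0.0882] tool err deg [ 0.14  0.06 -0.03]
side 304 [[-0.016, -0.0247, -0.0018], [-0.0046, 0.0173, 0.0448], [0.0047, 0.0277, 0.049]]
top 99 [[-0.0169, -0.0276, -0.0107], [0.0, -0.0184, 0.0437], [0.0061, -0.0056, 0.0503]]
```

View pics/crop4.png

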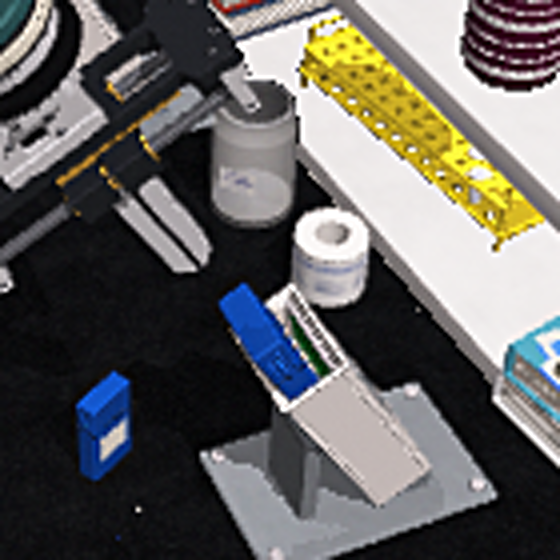

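The crop shows the case held half in at (270,340) with the flap open behind it, and the closed fingers clear above it. Pushing on with the closed fingers.

```bash
python3 -m crank '[[1,[0,0.001,0.02],[0,0,0]],[1,[0,0,0.015],[0,0,0]],[1,[0,0,0.008],[0,0,0]],[1,[0,0,0.01],[0,0,0]],[1,[0,0,0.01],[0,0,0]],[1,[0,0,0.01],[0,0,0]],[1,[0,0,0],[0,0,0]]]'
python3 m.py
```

```text
time: 10.8
tool_pos: [0.573, -0.225, 0.1584]
ee_rot: [2.616, 0.0, 1.483]
wrist_force: [-0.2, 0.0, -0.2]
width: 0.0001
finger_force: 0.0
tcp in sleeve [-0.0034 -0.0011  0.0144] tool err deg [ 0.1   0.03 -0.04]
side 200 [[-0.0155, -0.0114, -0.0029], [-0.004, 0.0246, 0.031], [0.0048, 0.0277, 0.0455]]
top 107 [[-0.0147, -0.0289, -0.011], [0.0032, -0.0186, 0.0405], [0.0299, 0.0257, 0.1546]]
```

```bash
python3 - <<'E'
from h import *
s=snap('side','side5.png');im=cv2.imread('pics/side5.png')[170:270,310:420]
cv2.imwrite('pics/crop5.png',cv2.resize(im,None,fx=5,fy=5,interpolation=cv2.INTER_CUBIC))
E
```

```text
(no output)
```

View pics/crop5.png

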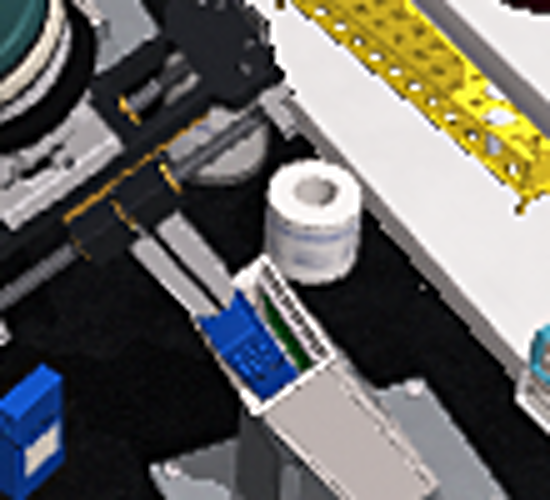

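The case has gone further in, and the closed fingers are bearing squarely on its top at (205,310). I'll keep pushing.

```bash
python3 -m crank '[[1,[0,0,0.008],[0,0,0]],[1,[0,0,0.008],[0,0,0]],[1,[0,0,0.008],[0,0,0]],[1,[0,0,0.006],[0,0,0]],[1,[0,0,0],[0,0,0]]]'
python3 m.py
```

```text
time: 11.45
tool_pos: [0.5883, -0.2265, 0.1329]
ee_rot: [2.615, 0.001, 1.483]
wrist_force: [0.3, 0.0, 1.7]
width: 0.0005
finger_force: 0.7
tcp in sleeve [-0.0029 -0.001  -0.0154] tool err deg [ 0.16  0.05 -0.03]
side 119 [[-0.016, -0.0016, -0.0141], [-0.0047, 0.0209, 0.013], [0.0048, 0.0275, 0.0173]]
top 94 [[-0.0119, -0.0289, -0.0147], [0.0027, -0.016, 0.0113], [0.0428, 0.0245, 0.1314]]
```

The case top reads higher than the fingertips, so I'll check all three cameras in one composite before pushing further.

```bash
python3 - <<'E'
from h import *
R1=tool(-5,30); M=np.array([.583,-.227,.1477]);S=np.c_[R1[:,1],R1[:,0],-R1[:,2]]
def px(s,L):
    c=s['R']@(M+S@np.array(L))+s['t'];return np.array([s['fx']*c[0]/c[2]+s['cx'],s['fy']*c[1]/c[2]+s['cy']])
p,R=cur();print((p-M)@S)
out=[]
for n,k in(('side',7),('top',7)):
    s=snap(n);u=px(s,[0,0,.02]).astype(int)
    im=cv2.cvtColor(s['color'],cv2.COLOR_RGB2BGR)[u[1]-42:u[1]+43,u[0]-28:u[0]+28]
    out.append(cv2.resize(im,(400,600),interpolation=cv2.INTER_CUBIC))
    for L in([0,0,0],[-.005,0,-.0154],[-.016,-.027,.017],[.006,-.027,.017]): print(n,L,((px(s,L)-u+[28,42])*[400/56,600/85]).round())
cv2.imwrite('pics/comp.png',np.hstack(out))
E
```

```text
[-0.00376235  0.00123603 -0.01544047]
side [0, 0, 0] [230. 328.]
side [-0.005, 0, -0.0154] [236. 357.]
side [-0.016, -0.027, 0.017] [203. 388.]
side [0.006, -0.027, 0.017] [258. 350.]
top [0, 0, 0] [195. 283.]
top [-0.005, 0, -0.0154] [190. 283.]
top [-0.016, -0.027, 0.017] [262. 336.]
top [0.006, -0.027, 0.017] [267. 285.]
```

View pics/comp.png

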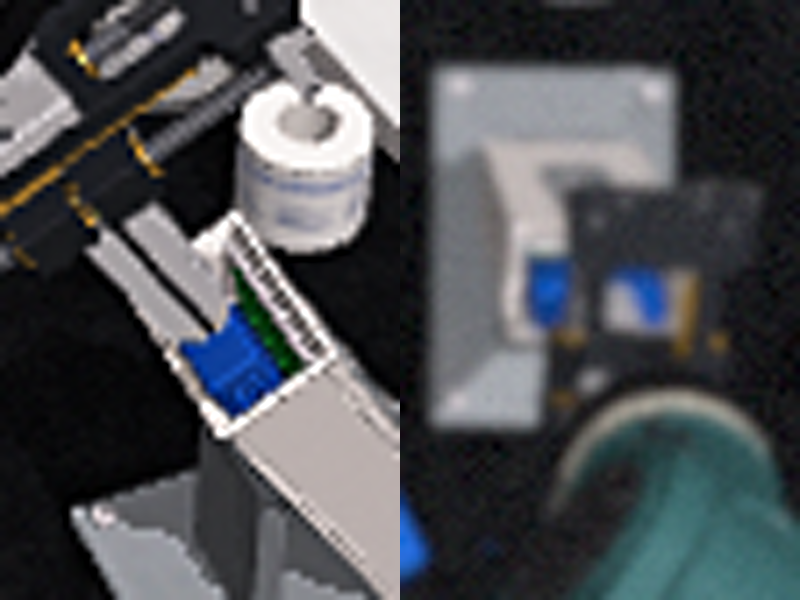

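The side crop (left) shows the case's top face just proud of the mouth at about (230,360), with the fingers ending on it at about (212,328) and the green flap open behind. I'll compare the depths of the fingers and the top face.

```bash
python3 - <<'E'
from h import *
R1=tool(-5,30); M=np.array([.583,-.227,.1477]);S=np.c_[R1[:,1],R1[:,0],-R1[:,2]]
o=robot.get_obs();print(o['time'],o['wrist_force'],o['width'])
s=load('side');w=cloud(s);c=s['color'].astype(int)
L=(w-M)@S
ok=(abs(L[...,0])<.03)&(abs(L[...,1])<.035)&(L[...,2]>-.03)&(L[...,2]<.06)
b=(c[...,2]>c[...,0]+40)&(c[...,2]>c[...,1]+30)
gr=(c.max(-1)-c.min(-1)<25)&(c.max(-1)>110)
vs,us=np.where(ok)
for v in range(vs.min(),vs.max()+1):
    print(v,' '.join((('B' if b[v,u] else 'f' if gr[v,u] else '.')+','.join('%d'%round(x*1000) for x in L[v,u])) if ok[v,u] else '-' for u in range(us.min(),us.max()+1,2)))
E
```

```text
11.65 [ 0.00912587 -0.55446644 -0.61921769] 0.00046050105560730705
222 - - - - - - - f20,34,7 - - - - - - - - -
223 - - - f8,2,60 - - f15,34,7 f19,33,5 f23,29,5 - - - - - - - -
224 - - - - - - - f17,33,1 f22,26,6 - - - - - - - -
225 - - - - f8,8,43 - - f16,30,2 .20,26,3 - - - - - - - -
226 - - - - f8,-8,59 f7,31,6 f10,31,2 f14,30,-1 f19,23,3 f23,18,5 - - - - - - -
227 - - - - f7,-11,60 f5,33,1 f9,32,-2 f13,25,2 f17,29,-8 f22,14,7 - - - - - - -
228 - - - f2,-7,56 f5,-10,55 f8,-2,42 f7,35,-9 .11,30,-8 f16,21,-1 .21,14,4 - - - - - - -
229 - - .-3,-9,59 f0,-9,56 f3,-6,48 f7,-8,46 f6,32,-9 .9,32,-14 f15,19,-1 f19,13,2 f23,6,6 - - - - - -
230 - f-8,-7,59 .-5,-7,54 f-1,-10,53 f2,-8,47 f6,-8,43 f8,3,25 f8,32,-17 f13,16,-1 .18,13,-1 f22,2,8 - - - - - -
231 - f-10,-6,55 .-6,-9,53 .-3,-6,46 f0,-7,42 f4,-9,41 f8,-8,35 f6,31,-19 .11,19,-8 f16,10,-1 .21,2,5 - - - - - -
232 f-15,-8,58 f-12,-7,52 f-8,-9,50 .-5,-5,42 f-1,-9,42 f3,-8,37 f6,-8,33 f4,32,-23 .9,22,-15 f15,6,2 f19,2,1 f24,-5,6 - - - - -
233 f-16,-10,58 f-13,-9,52 f-9,-11,50 .-7,-6,39 .-3,-8,38 f1,-7,33 f4,-8,29 f4,24,-17 .8,21,-17 f14,4,1
[... 2157 characters left out ...]
3,-2 - - f4,-34,-14 f8,-33,-20 f11,-34,-24 f15,-35,-27 -
250 - - - - - - f-20,-29,3 f-17,-23,-9 - - - f-1,-34,-13 f2,-34,-18 f6,-33,-23 f10,-33,-29 - -
251 - - - - - - f-21,-30,1 - f-13,-34,-2 f-10,-35,-6 f-6,-34,-12 f-3,-34,-16 f1,-34,-21 f5,-34,-25 - - -
252 - - - - - - f-22,-34,4 f-18,-35,0 - f-11,-35,-9 f-8,-35,-14 f-5,-32,-22 f-1,-34,-25 f3,-33,-30 - - -
253 - - - - - - - .-20,-34,-4 f-17,-33,-10 f-13,-33,-15 - f-6,-32,-25 f-2,-33,-29 - - - -
254 - - - - - - - - f-18,-34,-12 f-15,-35,-16 f-11,-33,-23 f-8,-33,-28 - - - - -
255 - - - - - - - - f-20,-34,-16 - f-13,-31,-29 f-9,-34,-30 - - - - -
256 - - - - - - - - - - f-14,-34,-29 - - - - - -
257 - - - - - - - - - f-20,-35,-26 - - - - - - -
```

```bash
python3 - <<'E'
from h import *
s=load('side')
def px(X):
    c=s['R']@np.array(X)+s['t'];return (s['fx']*c[0]/c[2]+s['cx'],s['fy']*c[1]/c[2]+s['cy'])
R1=tool(-5,30)
t=np.array([.5355,-.2218,.2219])
for d in(0,.03): print('tip px in crop4',d,[(np.array(px(t-R1[:,2]*d+R1[:,1]*a-R1[:,0]*.008))-[290,150])*4 for a in(-.012,0,.012)])
t=np.array([.4774,-.053,.2443]); print('crop2 tip(side2)',(np.array(px(t))-[240,140])*4)
E
```

```text
tip px in crop4 0 [array([206.18276105, 303.08776587]), array([223.43148046, 290.84246834]), array([240.73323772, 278.5595179 ])]
tip px in crop4 0.03 [array([181.96599069, 277.01444452]), array([199.57931491, 264.44233851]), array([217.24806436, 251.83067087])]
crop2 tip(side2) [207.15909364 152.11295472]
```

Projecting the reported TCP into the pictures shows that the closed fingers' visible ends lie about 30 mm behind it. The tips really are on the case top at z = +15 mm and are moving it. I'll keep going by what the camera shows: the tip has to reach about z = -40 mm, which is a reported TCP of about -70 mm.

```bash
python3 -m crank '[[1,[0,0.0005,0.008],[0,0,0]],[1,[0,0,0.008],[0,0,0]],[1,[0,0,0.008],[0,0,0]],[1,[0,0,0],[0,0,0]]]'
python3 m.py
python3 -m crank '[[1,[0,0,0.008],[0,0,0]],[1,[0,0,0.008],[0,0,0]],[1,[0,0,0],[0,0,0]]]'
python3 m.py
```

```text
time: 12.05
tool_pos: [0.6004, -0.2273, 0.1114]
ee_rot: [2.617, -0.0, 1.483]
wrist_force: [-0.6, 0.1, -0.2]
width: 0.0003
finger_force: 0.0
tcp in sleeve [-0.0032 -0.0012 -0.0401] tool err deg [ 0.08  0.01 -0.06]
side 56 [[-0.0873, 0.0037, -0.0245], [-0.006, 0.0129, -0.0109], [0.0044, 0.0324, 0.1104]]
top 56 [[-0.0139, -0.0284, -0.0179], [-0.0011, -0.0167, -0.0112], [0.0325, 0.0242, 0.1017]]
time: 12.45
tool_pos: [0.6084, -0.2283, 0.0983]
ee_rot: [2.616, 0.001, 1.482]
wrist_force: [-0.7, 0.2, 0.4]
width: 0.0003
finger_force: 0.0
tcp in sleeve [-0.0027 -0.0009 -0.0555] tool err deg [ 0.12  0.06 -0.04]
side 15 [[-0.0911, 0.0044, -0.0271], [-0.0089, 0.0079, -0.0259], [0.0026, 0.0311, 0.1126]]
top 32 [[-0.0109, -0.0287, -0.0313], [-0.0026, -0.0181, -0.0261], [0.0102, 0.0233, 0.0168]]
```

The case top is now at about -26 mm and tracks the reported TCP with the same 30 mm offset. About 15 mm more, slowly.

```bash
python3 -m crank '[[1,[0,0,0.006],[0,0,0]],[1,[0,0,0.005],[0,0,0]],[1,[0,0,0.004],[0,0,0]],[1,[0,0,0],[0,0,0]],[1,[0,0,0],[0,0,0]]]'
python3 m.py
```

```text
time: 13.05
tool_pos: [0.6144, -0.2287, 0.0845]
ee_rot: [2.619, 0.0, 1.483]
wrist_force: [-2.4, -0.6, -0.6]
width: 0.0004
finger_force: 4.3
tcp in sleeve [-0.0044 -0.0011 -0.0704] tool err deg [-0.05  0.03 -0.02]
top 2 [[-0.0072, 0.0222, -0.0399], [-0.0042, 0.0234, -0.0392], [-0.0013, 0.0247, -0.0385]]
```

```bash
python3 -m crank '[[1,[0,0,0.002],[0,0,0]],[1,[0,0,0],[0,0,0]],[1,[0,0,-0.02],[0,0,0]],[1,[0,0,-0.03],[0,0,0]],[1,[0,0,-0.03],[0,0,0]],[1,[0,0,-0.04],[0,0,0]],[1,[0,0,-0.04],[0,0,0]],[1,[0,0,-0.03],[0,0,0]]]'
python3 -m crank '[[1,[0,0,-0.03],[0,0,0]],[1,[0,0,0],[0,0,0]],[1,[0,0,0],[0,0,0]]]'
python3 - <<'E'
from h import *
R1=tool(-5,30); M=np.array([.583,-.227,.1477]);S=np.c_[R1[:,1],R1[:,0],-R1[:,2]]
for n in('side','top'):
    s=snap(n);w=cloud(s);c=s['color'].astype(int);L=(w-M)@S
    near=(abs(L[...,0])<.025)&(abs(L[...,1])<.035)&(abs(L[...,2])<.06)
    g=near&(c[...,1]>c[...,0]+50)&(c[...,1]>c[...,2]+30)
    b=near&(c[...,2]>c[...,0]+40)&(c[...,2]>c[...,1]+30)
    q=L[g];print(n,'green',g.sum(),np.percentile(q,[2,50,98],axis=0).round(4).tolist(),'slope z/x',np.polyfit(q[:,0],q[:,2],1).round(4),'blue',b.sum())
    o=(c[...,0]>200)&(c[...,1]>80)&(c[...,1]<150)&(c[...,2]<80)&(w[...,2]>.12)&(w[...,2]<.18);print('orange',o.sum(),np.nanmedian(w[o],0) if o.any() else '')
E
```

```text
time: 13.95
tool_pos: [0.5224, -0.2208, 0.2535]
ee_rot: [2.609, 0.003, 1.482]
wrist_force: [0.2, -0.7, -0.6]
width: 0.0007
finger_force: 0.0
time: 14.25
tool_pos: [0.5074, -0.2195, 0.2756]
ee_rot: [2.613, 0.002, 1.482]
wrist_force: [-0.2, 0.3, -0.5]
width: 0.0007
finger_force: 0.0
side green 221 [[-0.0131, -0.027, -0.0039], [0.0003, -0.0005, -0.0009], [0.0134, 0.0293, 0.0019]] slope z/x [-0.0234 -0.0009] blue 0
orange 47 [0.60862018 0.21876274 0.14438322]
top green 158 [[-0.0129, -0.0263, -0.0079], [0.0007, 0.0015, -0.0014], [0.0128, 0.0275, 0.0039]] slope z/x [ 0.0236 -0.0015] blue 0
orange 154 [0.60393017 0.20486809 0.14568748]
```

The flap is back in its original shut position and no blue shows at the mouth, so I'm handing in.

```bash
python3 -c "
from bench import robot
print(robot.close_job())"
```

```text
the job is handed in; nothing more can be done
None
```

The job is handed in at about 14 s: the blue case is inside the green chute, no blue shows at the mouth, and the cameras show the green flap shut again. The hand-in gave no verdict, and I did not separately re-check the jar and bottles.

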